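# Put the inlet service kit back into its fitted trays

## Robot

A 6-joint arm with a two-finger parallel gripper is mounted at the origin on a cart in front of the work surface, level with it; the furniture and walls round the work are solid. World frame = base frame: x ahead of the robot, y to its left, z up, the work surface at z = 0. Lengths are in m, angles in degrees, forces in N, time in s.
With the tool pointing down it reaches from about 0.4 to 0.825 m from the base axis. Payload 7 kg.
Tool frame: the origin (TCP) lies midway between the tips of the shut fingers; the grasp point (between the pads) lies 19 mm behind it; z points along the fingers, y is the line along which they close (so a half turn about z gives the same grasp; the last joint's range is limited). The gripper opens to 88 mm and grips with 3 to 60 N. Pads are 19 mm wide; open, the fingers measure 130 mm over their backs; the gripper's body (78 mm by 193 mm) begins 47 mm behind the grasp point.
Start: joints at [-51.503, 20.546, 0.682, 0, -70.136, -16.507], TCP at [0.253, -0.626, 0.227] pointing down, gripper open.
Joint ranges: [-176.03, 176.03], [-82.01, 121.73], [-58.28, 71.71], [-173.87, 95.51], [-174.79, -0.11], [-173.66, 173.66]. Speed limits (degrees/s): [136.94, 136.94, 172.46, 180, 180, 180].

## Interface

Orientations are given as a 3x3 rotation matrix whose columns are the frame's x, y, z axes.
In Python, from rig import robot gives the robot as it stands. Calls block until the motion is done:
- robot.goto(position, orientation): joint-space move of the TCP to a pose.
- robot.servo_line(position, ori=None, speed=0.15): straight line of the TCP; ori=None keeps the orientation; speed is the mean speed in m/s.
- robot.movej(angles): joint-space move.
- robot.move_gripper(opening): opening from 0.0 (shut) to 1.0 (fully open); the grip force is fixed at half the most; returns when the fingers have stopped.
- robot.dwell(seconds).
- robot.ik(position, orientation): joint angles nearest the present ones, or None.
- robot.grab_frame(name): name is "scene" or "top"; returns (picture, depth): 400x640x3 uint8, red, green, blue; 400x640 float32, m along the optical axis (not along the pixel's ray), 0 where there is no reading.
- robot.camera_info(name): a dict with "vfov" (degrees; the focal length in pixels is half the picture's height over the tangent of half this angle, whatever the lens; pixels are square), "cx", "cy" (the principal point, pixels), "k1" (the pictures are not rectified: a ray, as slopes to the right and down, at radius r is drawn at 1 + k1 r^2 times it, then the intrinsics apply), "view" (4x4, takes a point from world to camera coordinates). Camera axes: x right, y down, z forward; pixel columns grow to the right and rows downward; lengths in m; the calibration is good to about 2 mm. A picture is of the moment at which its call begins. camera_info takes no time and is no camera call.
A pose or a line that the arm cannot do raises robot.Unreachable and nothing moves.
- robot.job_done(): hands the job in; it is judged then, once.
Readings, each from a call of its own:
- robot.read_t(): time.
- robot.read_qpos(): joint angles.
- robot.read_qvel(): joint speeds.
- robot.read_effort(): joint torques, N m.
- robot.read_position(): TCP position.
- robot.read_tcp_rot(): TCP orientation.
- robot.read_force(): force on the tool from outside, world axes, zero at the start.
- robot.read_ft_torque(): the same for the moment, N m.
- robot.read_grip_width(): opening from 0.0 (shut) to 1.0 (fully open).
- robot.read_finger_force(): force on a finger pad.
Only numpy, scipy, OpenCV 4.12 (cv2) and the standard library are available. Lean on these libraries where they do the work, as an engineer would, in place of code of your own. Each camera call takes 0.05 s, during which the arm holds its last target. There are 200 camera calls.

## Task

The inlet service is finished: put the four loose things of the kit that lie in front of the instrument back into the shallow grey trays there, each into the tray made for it - the longer carton into the largest rectangular tray, the smaller carton into the mid-sized rectangular tray, the timer standing upright in the narrow slot tray, and the jar upright in the round tray. Each must end flat on the floor of its tray, not on the rim, with the cartons lying the way up they are now; keep clear of the instrument's shut door behind, and leave the tape roll and the pad of notes among them where they lie.

Things in the scene. Friction and masses are not known exactly. Their poses are not given: they have to be found in the camera images.
- liner_carton: The longer white carton, 52 x 88 x 30 mm high, lying flat and loose, about 50 g. Origin: centre of its underside; x along its 52 mm width, y along its 88 mm length, z up. Belongs in large_tray.
- ferrule_carton: The smaller white carton, 46 x 62 x 24 mm high, lying flat and loose, about 30 g. Origin: centre of its underside; x along its 46 mm width, y along its 62 mm length, z up. Belongs in small_tray.
- timer: A white laboratory timer with a display, standing on its edge, loose, 20 mm thick x 62 mm wide x 58 mm high, about 50 g. Origin: centre of its underside; x through its thickness (body from x = -8 to +10 mm), y along its 62 mm width, z up. Belongs upright in narrow_tray.
- septa_jar: A round jar with a screw lid fixed on it, 45 mm in diameter and 45 mm high, standing loose, about 40 g. Origin: centre of its underside; z up. Belongs in round_tray.
- large_tray: The largest rectangular tray, fixed to the bench, grey plastic: inside 72 mm (x) x 108 mm (y), outside 80 x 116 mm, 3 mm floor, rim 12 mm above the bench, small steel card holder on its -x side. Origin: centre of its underside, on the bench. Behind all the trays stands the instrument's upright front: shut door up to z = 0.44 m, face at x = 0.70 m, handle out to x = 0.685 m; keep hand and wrist clear of it.
- small_tray: The mid-sized rectangular tray, fixed to the bench, grey plastic: inside 66 mm (x) x 82 mm (y), outside 74 x 90 mm, 3 mm floor, rim 12 mm above the bench, small steel card holder on its -x side. Origin: centre of its underside, on the bench.
- narrow_tray: The narrow slot-like tray, fixed to the bench, grey plastic: inside 38 mm (x) x 82 mm (y), outside 46 x 90 mm, 3 mm floor, rim 12 mm above the bench, small steel card holder on its -x side. Origin: centre of its underside, on the bench.
- round_tray: The round tray, fixed to the bench, grey plastic: inside 63 mm in diameter, outside 71 mm, 3 mm floor, rim 12 mm above the bench, small steel card holder on its -x side. Origin: centre of its underside, on the bench.
- tape_roll: A bystander: roll of label tape lying flat, 69 mm in diameter, 19 mm high, loose. Origin: centre of its underside. Leave it where it lies.
- note_pad: A bystander: square pad of notes, 68 x 68 x 12 mm, loose. Origin: centre of its underside. Leave it where it lies.

How it is judged (in metres and radians):
At the end, for the whole second after the job is handed in: Each thing in its own tray: centre within 16 mm of the tray's centre in plan, underside less than 7 mm above the tray's underside (on the floor, inside the rim), upright within 0.12 rad, at rest (under 20 mm/s); tape roll and pad of notes less than 30 mm from where they started (horizontal distance between liner_carton and large_tray below 0.016 m and z of liner_carton in the frame of large_tray below 0.007 m and angle between each of liner_carton, ferrule_carton, timer, septa_jar's own z axis and vertical below 0.12 rad and linear speed of each of liner_carton, ferrule_carton, timer, septa_jar below 0.02 m/s and horizontal distance between ferrule_carton and small_tray below 0.016 m and z of ferrule_carton in the frame of small_tray below 0.007 m and horizontal distance between timer and narrow_tray below 0.016 m and z of timer in the frame of narrow_tray below 0.007 m and horizontal distance between septa_jar and round_tray below 0.016 m and z of septa_jar in the frame of round_tray below 0.007 m and distance of each of tape_roll, note_pad from where it was at the start of the episode below 0.03 m); the robot touches nothing.
It fails at once if the tape roll or the pad of notes is pushed away or carried off (50 mm) (distance of any of tape_roll, note_pad from where it was at the start of the episode above 0.05 m).
It also fails if it takes over 109 s, if anything falls off the work surface, if the arm or the gripper's body presses on something with over 40 N, if the wrist force passes 120 N, or if a joint passes its speed limit or range.

## Working session

There is one attempt and no reset: what is moved stays moved. The work goes in short steps, each a Python script; the robot and the scene stay as the last script left them, time stands still between calls to the robot, and variables do not carry over. Pictures are saved under pics/ and viewed, at most 14 in all, crops included, and the job is handed in when it is done.

```bash
ls; mkdir -p pics
python3 - <<'E'
from rig import robot
import cv2,numpy as np
for n in("scene","top"):
    p,d=robot.grab_frame(n); np.savez(f"{n}0.npz",p=p,d=d)
    cv2.imwrite(f"pics/{n}0.png",p[:,:,::-1]); c=robot.camera_info(n)
    print(n,c, np.linalg.inv(c["view"])[:3,3])
print(robot.read_t())
E
```

```text
pics
scene {'vfov': 53.719505779231326, 'cx': 324.32835586257306, 'cy': 199.76043343015408, 'k1': 0.01781814751451185, 'view': array([[-0.60430037, -0.79663611,  0.01385537,  0.39308778],
       [-0.43590404,  0.31600523, -0.84269114,  0.23546718],
       [ 0.66693982, -0.51527818, -0.53821898,  0.76504813],
       [ 0.        ,  0.        ,  0.        ,  1.        ]])} [-0.17005687  0.63295166  0.60474315]
top {'vfov': 46.32718877298889, 'cx': 315.1482015206539, 'cy': 202.1327681745259, 'k1': -0.11134447844367254, 'view': array([[-0.01898143, -0.99973469, -0.01304789,  0.07470943],
       [-0.99148122,  0.02050346, -0.12862578,  0.5385943 ],
       [ 0.12885918,  0.01049524, -0.99160736,  0.97808431],
       [ 0.        ,  0.        ,  0.        ,  1.        ]])} [0.40938909 0.05338133 1.04012751]
0.1
```

View pics/top0.png

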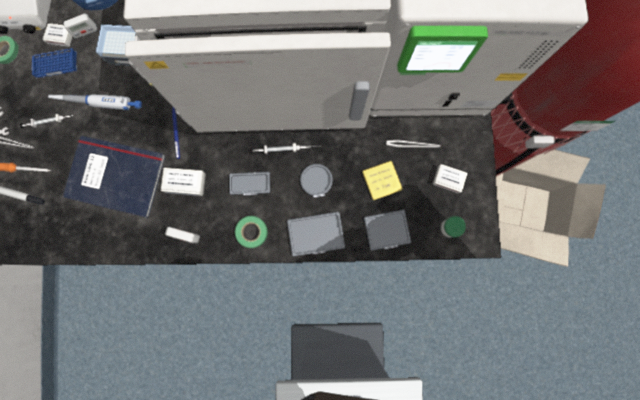

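View pics/scene0.png

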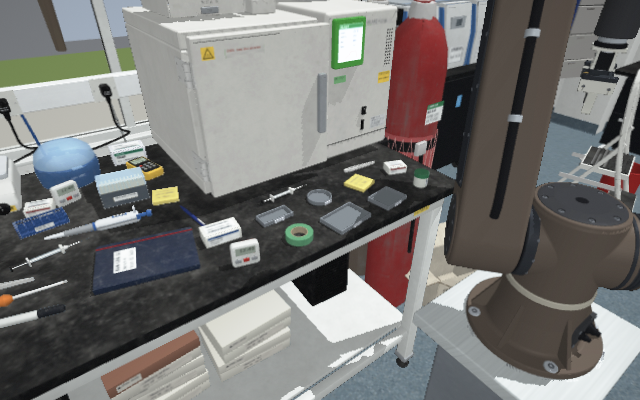

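The top view shows the liner carton at px (183,181), timer (182,235), ferrule carton (451,178) and jar (454,227). The trays are narrow (249,183), round (317,181), large (316,234) and small (388,230). The bystanders are the tape (251,232) and pad (382,180).

```bash
cat > h.py <<'E'
import cv2,numpy as np
from rig import robot
def cam(n):
    c=robot.camera_info(n); f=200/np.tan(np.radians(c["vfov"]/2))
    K=np.array([[f,0,c["cx"]],[0,f,c["cy"]],[0,0,1]]); V=np.array(c["view"])
    return K,np.array([c["k1"],0,0,0,0.]),V
def rays(n,px):
    K,D,V=cam(n); s=cv2.undistortPoints(np.float64(px).reshape(-1,1,2),K,D)[:,0]
    return np.c_[s,np.ones(len(s))]@V[:3,:3], -V[:3,:3].T@V[:3,3]
def plane(n,px,z):
    r,o=rays(n,px); return (o+r*((z-o[2])/r[:,2])[:,None])[:,:2]
def cloud(n,d):
    v,u=np.mgrid[:400,:640]; r,o=rays(n,np.c_[u.ravel(),v.ravel()])
    return (o+r*d.reshape(-1,1)).reshape(400,640,3)
E
python3 - <<'E'
from h import *
f=np.load("top0.npz");p,d=f["p"],f["d"]
c=p[140:270,150:490]; cv2.imwrite("pics/crop.png",cv2.resize(c[:,:,::-1],None,fx=2.3,fy=2.3,interpolation=cv2.INTER_CUBIC))
P=cloud("top",d)
for u,v,n in[(183,181,'liner'),(182,235,'timer'),(451,178,'ferr'),(454,227,'jar'),(249,183,'narrow'),(317,181,'round'),(316,234,'large'),(388,230,'small'),(251,218,'tape'),(382,180,'pad'),(350,200,'bench')]:
    w=P[v-2:v+3,u-2:u+3].reshape(-1,3); print(n,w.mean(0).round(4),w.std(0).round(4)[2],p[v,u])
E
```

```text
liner [0.5939 0.3565 0.0306] 0.0019 [249 250 249]
timer [0.4723 0.3483 0.0585] 0.0018 [243 242 240]
ferr [ 0.5744 -0.2144  0.1068] 0.2752 [245 244 243]
jar [ 0.4787 -0.2328  0.0456] 0.0016 [53 94 68]
narrow [0.5907 0.2129 0.0035] 0.0019 [144 147 155]
round [0.5919 0.0593 0.0035] 0.0019 [150 154 158]
large [0.4728 0.0638 0.0031] 0.0018 [157 158 165]
small [ 0.4758 -0.0904  0.0447] 0.2032 [104 107 111]
tape [0.5101 0.2066 0.0159] 0.0077 [117 182 135]
pad [ 0.5896 -0.0859  0.0125] 0.0017 [242 231 141]
bench [ 5.478e-01 -1.390e-02 -1.000e-04] 0.0019 [46 46 44]
```

View pics/crop.png

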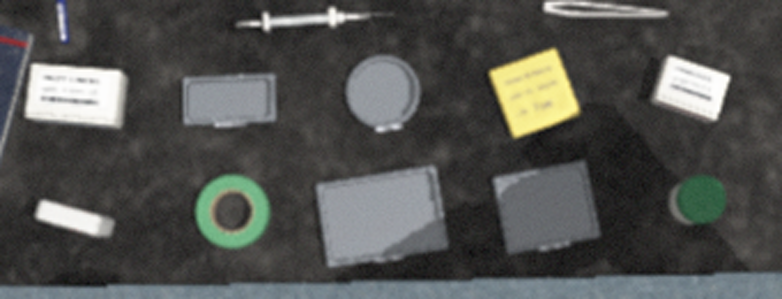

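```bash
cat > meas.py <<'E'
from h import *
def axis(xy):   # rect: centre, sizes(long,short), yaw of long axis (deg, mod 180 -> about 90)
    c,(a,b),th=cv2.minAreaRect(np.float32(xy*1000)); 
    if a<b: a,b,th=b,a,th+90
    return np.array(c)/1000,a,b,th%180
def tops(p,d,what):
    P=cloud("top",d); o={}
    for n,(u,v,h) in what.items():
        m=np.zeros((400,640),np.uint8); m[v-22:v+23,u-32:u+33]=1
        m&=((np.abs(P[...,2]-h)<.008)&(d>0)).astype(np.uint8)
        m=cv2.morphologyEx(m,cv2.MORPH_OPEN,np.ones((3,3),np.uint8))
        k,l,s,_=cv2.connectedComponentsWithStats(m); i=1+s[1:,4].argmax()
        vv,uu=np.where(l==i); xy=plane("top",np.c_[uu,vv],h)
        o[n]=axis(xy); print(n,o[n][0].round(4),xy.mean(0).round(4),np.round(o[n][1:],1),len(xy))
    return o
E
python3 - <<'E'
from meas import *
f=np.load("top0.npz");p,d=f["p"],f["d"]
tops(p,d,dict(liner=(183,181,.03),timer=(182,235,.058),ferr=(451,178,.024),jar=(454,227,.045),tape=(251,232,.019),pad=(382,180,.012)))
g=cv2.cvtColor(p,cv2.COLOR_RGB2GRAY)
for n,(u,v) in dict(narrow=(249,183),round=(317,181),large=(316,234),small=(388,230)).items():
    m=np.zeros_like(g); m[v-26:v+27,u-34:u+35]=(g[v-26:v+27,u-34:u+35]>75)
    m=cv2.morphologyEx(cv2.morphologyEx(m,cv2.MORPH_CLOSE,np.ones((5,5))),cv2.MORPH_OPEN,np.ones((13,13)))
    k,l,s,_=cv2.connectedComponentsWithStats(m); i=l[v,u]
    vv,uu=np.where(l==i); xy=plane("top",np.c_[uu,vv],.012)
    r=axis(xy); print(n,r[0].round(4),xy.mean(0).round(4),np.round(r[1:],1),len(xy),(s[i,0],s[i,1],s[i,2],s[i,3]))
E
```

```text
liner [0.5942 0.3602] [0.5943 0.36  ] [87.6 53.9 83.8] 914
timer [0.4753 0.3546] [0.4753 0.3544] [61.5 18.2 74.3] 240
ferr [ 0.5891 -0.2371] [ 0.5888 -0.2374] [63.1 47.7 70.3] 581
jar [ 0.4809 -0.2343] [ 0.4811 -0.2341] [46.1 43.1 88.6] 365
tape [0.4802 0.2073] [0.48   0.2063] [68.6 63.8 89. ] 531
pad [ 0.5893 -0.086 ] [ 0.5893 -0.086 ] [69.1 67.2 18.5] 902
narrow [0.5894 0.2118] [0.5895 0.2118] [91.2 50.  88.8] 913 (np.int32(229), np.int32(172), np.int32(41), np.int32(23))
round [0.5918 0.0615] [0.5929 0.0609] [ 70.2  67.1 178.8] 835 (np.int32(301), np.int32(165), np.int32(31), np.int32(32))
large [0.473  0.0642] [0.4735 0.0648] [118.8  85.2  96. ] 1976 (np.int32(289), np.int32(213), np.int32(54), np.int32(42))
small [ 0.4769 -0.093 ] [ 0.4776 -0.0925] [88.6 77.2 88.8] 1321 (np.int32(367), np.int32(213), np.int32(41), np.int32(36))
```

Run:
```python
from meas import *
f=np.load("top0.npz");p=f["p"]
g=cv2.cvtColor(p,cv2.COLOR_RGB2GRAY)
for n,(u,v,t,a) in dict(narrow=(249,183,80,46),large=(316,234,75,80),small=(388,230,68,74)).items():
    m=np.zeros_like(g); m[v-26:v+27,u-34:u+35]=(g[v-26:v+27,u-34:u+35]>t)
    m=cv2.morphologyEx(m,cv2.MORPH_OPEN,np.ones((3,3)))
    m=cv2.morphologyEx(m,cv2.MORPH_CLOSE,np.ones((5,5)))
    k,l,s,_=cv2.connectedComponentsWithStats(m); b=l==l[v,u]
    vv,uu=np.where(b); xy=plane("top",np.c_[uu,vv],.012)
    cols=np.arange(uu.min()+6,uu.max()-5); top=np.array([vv[uu==c].min()-.5 for c in cols])
    e=plane("top",np.c_[cols,top],.012); 
    vx,vy,x0,y0=cv2.fitLine(np.float32(e),cv2.DIST_HUBER,0,.001,.001).ravel()
    th=np.degrees(np.arctan2(vy,vx))%180; s0=np.array([np.sin(np.radians(th)),-np.cos(np.radians(th))])
    q=np.array([np.cos(np.radians(th)),np.sin(np.radians(th))]); w=xy@q; c=(w.min()+w.max())/2
    ctr=q*c+s0*((np.array([x0,y0])@s0)-a/2000)
    r=axis(xy); print(n,"edge:",ctr.round(4),round(th,1),"len",round(w.max()-w.min(),4),"rect:",r[0].round(4),np.round(r[1:],1),xy.mean(0).round(4))
```

```text
narrow edge: [0.5914 0.211 ] 91.3 len 0.0924 rect: [0.5882 0.2106] [92.3 52.4 90.4] [0.589  0.2115]
large edge: [0.4748 0.0644] 98.4 len 0.1199 rect: [0.4728 0.0641] [119.7  84.7  98.3] [0.4734 0.065 ]
small edge: [ 0.4795 -0.0922] 96.6 len 0.0933 rect: [ 0.478  -0.0931] [91.4 79.4 99.9] [ 0.4783 -0.0926]
```

```bash
cat > act.py <<'E'
from h import *
def R(th):
    c,s=np.cos(np.radians(th)),np.sin(np.radians(th))
    return np.array([[-s,c,0],[c,s,0],[0,0,-1.]])
def best(xy,z,ths):
    q=np.array(robot.read_qpos()); o=[]
    for t in ths:
        k=robot.ik([*xy,z],R(t))
        if k is not None: o.append((np.abs(np.array(k)-q).max(),t))
    return min(o)[1]
def move(src,sth,dst,dth,tip,h=.16):
    """pick at src with closing axis sth, place at dst with closing axis dth"""
    q=robot.read_qpos()
    t=best(src,h,[sth,sth+180]); d=t+(dth-sth)
    assert robot.ik([*dst,h],R(d)) is not None
    robot.goto([*src,h],R(t)); robot.move_gripper(1.0)
    robot.servo_line([*src,tip],speed=.12)
    robot.move_gripper(0.0); w=robot.read_grip_width()*88
    print("grip mm",round(w,1),"F",robot.read_finger_force(),"tip",np.round(robot.read_position(),4))
    if w<10: robot.move_gripper(1.0); robot.servo_line([*src,h]); return False
    robot.servo_line([*src,h],speed=.15)
    print("lifted mm",round(robot.read_grip_width()*88,1))
    robot.servo_line([*dst,h],R(d),speed=.15)
    robot.servo_line([*dst,tip+.012],speed=.12)
    robot.servo_line([*dst,tip+.004],speed=.04)
    print("force",np.round(robot.read_force(),1))
    robot.move_gripper(1.0); robot.servo_line([*dst,h],speed=.15)
    print("t",robot.read_t()); return True
E
python3 - <<'E'
from act import *
move([.481,-.2342],90,[.593,.061],90,.018)
E
```

```text
grip mm 43.8 F 30.000154093213496 tip [ 0.481  -0.2342  0.018 ]
lifted mm 43.8
force [ 0.1  0.4 -1.6]
t 11.0083
```

Run:
```python
from act import *
move([.589,-.2372],70.3,[.479,-.0925],99,.0115)
move([.4753,.3545],74.3,[.590,.2112],91,.022)
p,d=robot.grab_frame("scene"); cv2.imwrite("pics/s1.png",cv2.resize(p[120:290,190:470,::-1],None,fx=2.8,fy=2.8,interpolation=cv2.INTER_CUBIC))
```

```text
grip mm 62.0 F 29.99650239944458 tip [ 0.5891 -0.2372  0.0117]
lifted mm 61.8
force [-0.1 -0.4 -0.8]
t 20.2417
grip mm 62.2 F 30.000431835651398 tip [0.4755 0.3548 0.0223]
lifted mm 62.2
force [-0.1 -0.9 -0.9]
t 29.65
```

View pics/s1.png

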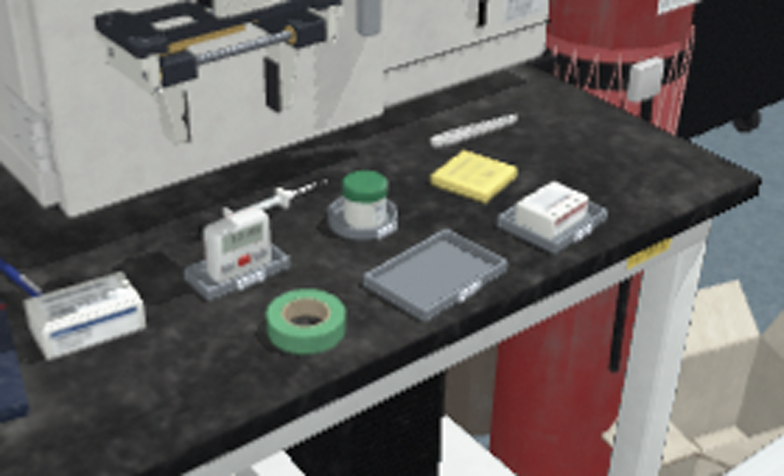

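The scene crop shows the jar (365,200), timer (238,245) and ferrule carton (553,210) seated in their trays. The tape (305,320) and pad (475,175) look undisturbed.

Run:
```python
from act import *
t=best([.50,.36],.16,[-6.2,173.8]); robot.goto([.50,.36,.16],R(t)); robot.servo_line([.5895,.3601,.16])
move([.5895,.3601],-6.2,[.4745,.0645],8.3,.013)
robot.goto([.42,-.30,.30],R(90))
p,d=robot.grab_frame("top"); np.savez("top1.npz",p=p,d=d)
cv2.imwrite("pics/t1.png",cv2.resize(p[140:270,150:490,::-1],None,fx=2.3,fy=2.3,interpolation=cv2.INTER_CUBIC))
from meas import tops
tops(p,d,dict(liner=(316,234,.033),timer=(249,178,.061),ferr=(388,230,.027),jar=(317,178,.048),tape=(251,232,.019),pad=(382,180,.012)))
P=cloud("top",d)
for n,u,v in(("liner",316,231),("ferr",388,229),("jar",317,176)): print(n,np.median(P[v-4:v+5,u-4:u+5,2]).round(4))
print(robot.read_t())
```

```text
grip mm 52.0 F 30.000338852405548 tip [0.5897 0.3602 0.0132]
lifted mm 52.0
force [ 1.1 -1.1  0.6]
t 40.9667
liner [0.4734 0.0653] [0.4733 0.0653] [87.9 52.  98. ] 975
timer [0.5873 0.2084] [0.5874 0.2091] [60.5 17.4 88.7] 244
ferr [ 0.4792 -0.0917] [ 0.4794 -0.0923] [62.9 45.1 99.8] 567
jar [0.5907 0.0589] [0.5907 0.0592] [ 43.8  43.1 178.8] 339
tape [0.4802 0.2073] [0.4797 0.2059] [68.6 63.8 89. ] 523
pad [ 0.5892 -0.0859] [ 0.5892 -0.0859] [69.  67.5 19. ] 903
liner 0.0339
ferr 0.0277
jar 0.0484
42.4833
```

View pics/t1.png

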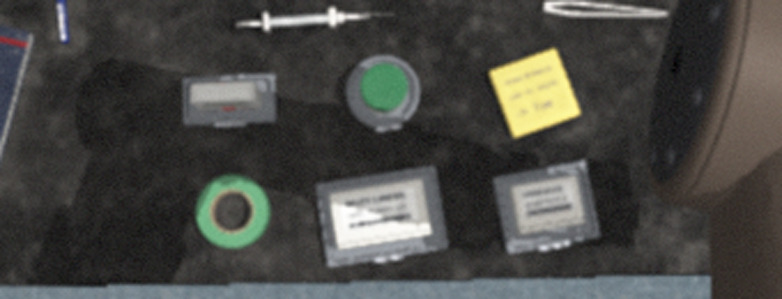

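The top view shows all four things centred inside their tray rims: timer (230,97), jar (384,86), liner carton (380,215), ferrule carton (547,205). Their tops are at floor height, and the tape and pad have not moved.

```bash
python3 -c "
from rig import robot
print(robot.job_done())"
```

```text
the job is handed in; nothing more can be done
None
```

I put all four items in their own trays and handed the job in at about 42.5 s; the last picture shows each within about 4 mm of its tray's centre, with the tape roll and pad of notes where they were, though no verdict came back.

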